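# Fit a bayonet castor to a trolley leg

## Robot

A 6-joint arm with a two-finger parallel gripper is mounted at the origin on the work surface. World frame = base frame: x ahead of the robot, y to its left, z up, the work surface at z = 0. Lengths are in m, angles in rad, forces in N, time in s.
With the tool pointing down it reaches from about 0.275 to 0.875 m from the base axis. Payload 12.5 kg.
Tool frame: the origin (TCP) lies on the centre line of the jaws, within the pads' length; the fingertips stand r.finger_overhang ahead of it and the grasp point (between the pads) lies 3 mm ahead of it (r.finger_overhang is the distance from the TCP to the fingertips, in m); z points along the fingers, y is the line along which they close (so a half turn about z gives the same grasp; the last joint's range is limited). The gripper opens to 85 mm and grips with 20 to 120 N. Pads are 22 mm wide; open, the fingers measure 114 mm over their backs; the gripper's body (76 mm by 85 mm) begins 54 mm behind the grasp point. The pads swing forward as they close: fully open they stand 13 mm farther back than shut.
Start: joints at [-0.085, 0.351, 1.652, -0, 1.139, -0.085], TCP at [0.55, 0, 0.253] pointing down, gripper open.
Joint ranges: [-2.75, 2.75], [-0.79, 2.1], [0.01, 2.65], [-1.57, 4.71], [0.07, 3.14], [-2.87, 2.87]. Speed limits (rad/s): [2.22, 2.22, 2.79, 3.14, 3.14, 3.14].

## Interface

Orientations are given as a unit quaternion [x, y, z, w].
In Python, from cell import r, optics gives the robot as it stands. The module is installed in compiled form; this text tells all that it offers. Calls block until the motion is done:
- r.move_to(position, orientation): joint-space move of the TCP to a pose.
- r.move_linear(position, rot=None, vel=0.15): straight line of the TCP; rot=None keeps the orientation; vel is the mean speed in m/s.
- r.set_joints(angles): joint-space move.
- r.set_gripper(opening, squeeze=None): opening from 0.0 (shut) to 1.0 (fully open); squeeze is the grip in N (None keeps the last); returns when the fingers have stopped.
- r.sleep(seconds).
- r.inverse_kinematics(position, orientation): joint angles nearest the present ones, or None.
- optics.get_image(name): name is "scene" or "side" or "wrist"; returns a dict with "pixels" (384x512x3 uint8, red, green, blue), "depth" (384x512 float32, m along the optical axis (not along the pixel's ray), 0 where there is no reading), "fx", "fy", "cx", "cy" (pixels), "D" ([k1, k2, p1, p2, k3] as OpenCV has them; the pictures are not rectified), "camera_from_world" (4x4, takes a point from world to camera coordinates); the wrist camera has in their place "mount" (4x4, takes a point from camera to tool coordinates, whose origin is the TCP and whose axes are the flange's). Camera axes: x right, y down, z forward; pixel columns grow to the right and rows downward; lengths in m; the calibration is good to about 2 mm. A picture is of the moment at which its call begins: read the wrist's pose just before it.
A pose or a line that the arm cannot do raises r.PlanningError and nothing moves.
- r.hand_in(): hands the job in; it is judged then, once.
Readings, each from a call of its own:
- r.current_t(): time.
- r.current_q(): joint angles.
- r.current_qvel(): joint speeds.
- r.current_effort(): joint torques, N m.
- r.current_tool_pos(): TCP position.
- r.current_ee_rot(): TCP orientation.
- r.current_contact_force(): force on the tool from outside, world axes, zero at the start.
- r.current_torque(): the same for the moment, N m.
- r.current_opening(): opening from 0.0 (shut) to 1.0 (fully open).
- r.current_finger_force(): force on a finger pad.
Only numpy, scipy, OpenCV 4.12 (cv2) and the standard library are available. Lean on these libraries where they do the work, as an engineer would, in place of code of your own. Each camera call takes 0.05 s, during which the arm holds its last target. There are 200 camera calls.

## Task

Take the red-wheeled castor out of the wooden rack and fit it into the socket on the leaning trolley leg: enter its key bar in the slot, press it fully down against the spring, then turn it clockwise to its stop while pressed and let go so that it stays locked. Leave the two black-wheeled castors as they stand in the rack.

Things in the scene. Friction and masses are not known exactly. Their poses are not given: they have to be found in the camera images.
- castor_grip (a point): Red-wheeled castor standing wheel up in a hole of the wooden rack. This point: its grasp centre, on its axis between the steel fork cheeks (36 mm over outside faces in y, 30 mm long in x, from 36 mm below to 18 above). z = axis, up to the wheel; y = axle, close fingers along it; x = key bar's length. Half a turn about z is alike. Wheel 65 mm diameter, top 36.5 mm above. 0.2 to 0.33 kg.
- castor_key (a point): Bottom end of the red castor, 62 mm below its grasp centre on its axis, same axes: centre of the underside of the steel key bar, 47 mm (x) by 13 mm (y) by 8 mm high. Above the bar a 12 mm stem, then a 60 mm flange disc whose underside is 19 mm above this point; the flange rests on the rack, so the key hangs 19 mm down in the hole.
- rack: Wooden rack 80 x 280 x 40 mm high, origin at the centre of its underside. Its three castors stand in a row 90 mm apart along its y (the castors' x); which hole has the red one varies. Holes 25 x 59 mm.
- spare_a_grip (a point): One of two black-wheeled castors in the rack, same size but with a plain round stem; same point and axes as on the red one. Leave alone.
- spare_b_grip (a point): The other black-wheeled castor, as above. Leave alone.
- socket_mouth (a point): Slot centre in the steel top face of a 70 mm square socket on a trolley leg leaning in a blue stand, 150 mm above the table, facing up and to the rack's side. z = socket axis, outward, 30 degrees from vertical. x = mean direction of the slot; the real slot (52 x 17 mm) lies up to 0.3 rad either way about z, not reported: see it, or feel for it by light presses at several angles (bar enters within about 0.07 rad).
- plunger (a joint): Push of the orange spring disc under the slot along the socket axis, m. 0 at rest: disc 11 mm below the face (an entered bar meets it there; 11 N). About 0.008 pressed fully, 19 N: flange on the face, key underside 19 mm below it. The bar turns freely beyond 0.0055. Locked: about 0.003, key 14 mm below the face, the bar sprung up between two 2.5 mm ribs under the 6 mm face plate.
- turn (a joint): Turn of the orange disc, rad, keyed to the entered bar and turning with it: clockwise positive looking into the mouth (negative about the mouth's z). 0 = in line with the slot; stop at 1.05 (60 degrees), 0.06 of play.
There are look-alikes about, which are no part of the job. Leave any green or orange look-alike of the part that bears castor_grip alone.

How it is judged:
By the outcome, as a careful person would: the job done as asked, in the order asked, and still so for the second after the job is handed in, with the robot touching nothing.
It also fails if it takes over 64 s, if anything falls off the work surface, if the arm or the gripper's body presses on something with over 40 N, if the wrist force passes 120 N, or if a joint passes its speed limit or range.

## Working session

There is one attempt and no reset: what is moved stays moved. The work goes in short steps, each a Python script; the robot and the scene stay as the last script left them, time stands still between calls to the robot, and variables do not carry over. Pictures are saved under pics/ and viewed, at most 10 in all, crops included, and the job is handed in when it is done.

```bash
mkdir -p pics; cat > h.py <<'E'
import numpy as np, cv2
from cell import r, optics
from scipy.spatial.transform import Rotation as R
def shot(name):
    p=np.array(r.current_tool_pos()); q=r.current_ee_rot()
    im=optics.get_image(name)
    if name=="wrist":
        T=np.eye(4);T[:3,:3]=R.from_quat(q).as_matrix();T[:3,3]=p
        im["wfc"]=T@np.array(im["mount"])
    else: im["wfc"]=np.linalg.inv(np.array(im["camera_from_world"]))
    return im
def K(im): return np.array([[im["fx"],0,im["cx"]],[0,im["fy"],im["cy"]],[0,0,1.]])
def cloud(im):
    h,w=im["depth"].shape
    uv=np.stack(np.meshgrid(np.arange(w),np.arange(h)),-1).reshape(-1,1,2).astype(float)
    n=cv2.undistortPoints(uv,K(im),np.array(im["D"])).reshape(h,w,2)
    d=im["depth"][...,None]
    P=np.concatenate([n*d,d],-1)
    W=P@im["wfc"][:3,:3].T+im["wfc"][:3,3]
    W[im["depth"]==0]=np.nan
    return W
def save(im,fn): cv2.imwrite(fn,im["pixels"][...,::-1])
def load(fn): 
    return np.load(fn,allow_pickle=True).item()
E
python3 - <<'E'
from h import *
print(r.finger_overhang, r.current_t(), r.current_ee_rot())
a=shot("scene");b=shot("side")
np.save("scene.npy",a);np.save("side.npy",b)
save(a,"pics/a.png");save(b,"pics/b.png")
E
```

```text
0.022 0.0 [ 7.07108740e-01  7.07104578e-01 -3.73625359e-04 -4.54573661e-04]
```

View pics/a.png

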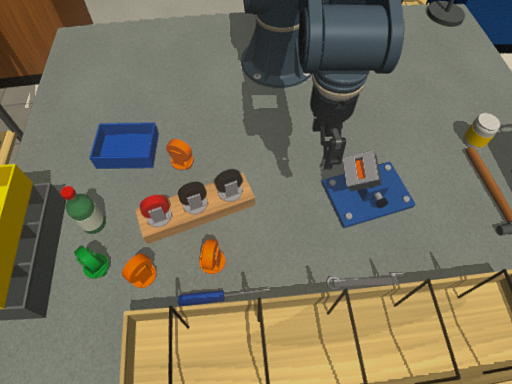

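View pics/b.png

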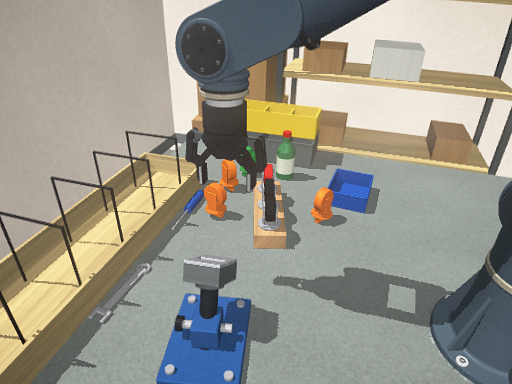

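Scene view: the red wheel is at about (155,208), at the left end of the rack. Black ones are at (192,195) and (230,182). Look-alikes lying on the table: green (92,262), orange (180,154), (140,270) and (211,256). The red bottle cap is at (68,193). I choose the rack's red one at (155,208). The socket face is at (361,170), with the orange disc in the slot.

```bash
cat > m.py <<'E'
from h import *
a=load("scene.npy");W=cloud(a);px=a["pixels"].astype(int)
def reg(u0,u1,v0,v1,f):
    m=np.zeros(px.shape[:2],bool);m[v0:v1,u0:u1]=1
    return m&f&np.isfinite(W[...,2])
z=W[...,2]
red=reg(130,180,185,225,(px[...,0]>120)&(px[...,1]<60))
P=W[red];print("red",len(P),P.mean(0),np.percentile(P,[2,98],axis=0))
for c in [(192,190),(230,177)]:
    d=reg(c[0]-18,c[0]+18,c[1]-13,c[1]+15,(px.max(-1)<60)&(z>.08));P=W[d];print("blk",len(P),P.mean(0),np.percentile(P,[2,98],axis=0))
rk=reg(130,262,170,245,(z>.034)&(z<.046));P=W[rk]
rc=cv2.minAreaRect((P[:,:2]*1000).astype(np.float32));print("rack",rc)
s=reg(338,386,148,190,z>.11);P=W[s]
for i in range(4):
    c=P.mean(0);n=np.linalg.svd(P-c)[2][2];n*=np.sign(n[2]);d=(P-c)@n;P=P[abs(d)<(.01,.005,.003,.003)[i]]
print("sock",len(P),c,n,np.degrees(np.arccos(n[2])),d.std())
for k in [red]:
    pass
i=np.hstack([cv2.resize(a["pixels"][170:250,120:260],None,fx=3.4,fy=3.4,interpolation=2),])
cv2.imwrite("pics/c.png",i[...,::-1])
E
python3 m.py
```

```text
red 385 [ 0.5650977  -0.35849854  0.10542793] [[ 0.54698691 -0.38656582  0.07150865]
 [ 0.57834646 -0.33137366  0.11912859]]
blk 325 [ 0.54030974 -0.27412617  0.10815136] [[ 0.52344783 -0.30154767  0.08345143]
 [ 0.55357929 -0.24625237  0.11952476]]
blk 315 [ 0.51508482 -0.1905285   0.10777565] [[ 0.49910993 -0.21735478  0.08284381]
 [ 0.52816964 -0.16118429  0.11930777]]
rack ((534.7684936523438, -274.1922607421875), (82.85843658447266, 279.7928161621094), 16.509506225585938)
sock 126 [0.56489408 0.08480406 0.18246832] [-0.01039056  0.86501134  0.50164471] 59.891126998053025 0.0017293299226509217
```

View pics/c.png

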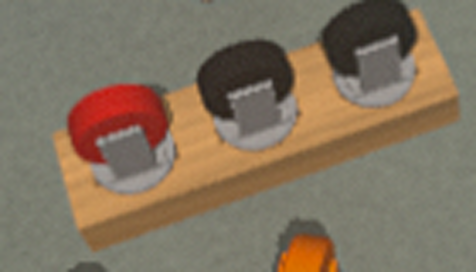

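Crop: the red wheel sits in a steel fork in the rack's left hole, with two black castors beside it. The choice is confirmed. Next is the socket, seen with the wrist camera from here.

```bash
cat >> m.py <<'E'
print("----")
for u,v in [(361,170),(350,160),(373,157),(375,178),(352,184),(345,170),(361,153),(361,186)]: print(u,v,px[v,u],W[v,u].round(3))
w=shot("wrist");np.save("w0.npy",w);save(w,"pics/w0.png");print(np.array(w["mount"]).round(3),w["fx"])
E
python3 m.py | sed '1,/----/d'
```

```text
361 170 [198  91  21] [0.543 0.109 0.138]
350 160 [137 134 130] [0.519 0.088 0.146]
373 157 [135 131 129] [0.531 0.132 0.168]
375 178 [141 137 133] [0.579 0.126 0.159]
352 184 [128 121 121] [0.574 0.082 0.133]
345 170 [134 131 128] [0.538 0.074 0.135]
361 153 [124 121 117] [0.513 0.111 0.161]
361 186 [52 54 51] [0.576 0.104 0.124]
[[ 0.001 -0.949 -0.315  0.08 ]
 [ 1.     0.001  0.001  0.   ]
 [-0.    -0.315  0.949 -0.123]
 [ 0.     0.     0.     1.   ]] 297.0484704982996
```

View pics/w0.png

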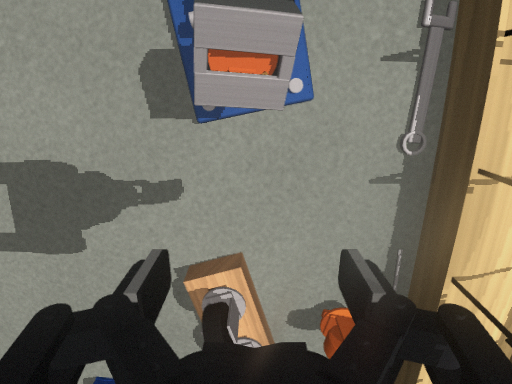

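Wrist view: socket face spans roughly (193..303, 3..108), with the slot around (208..278, 48..75) and the orange disc inside. Fit its plane and enlarge it.

```bash
cat > s.py <<'E'
from h import *
w=load("w0.npy");W=cloud(w);px=w["pixels"].astype(int)
m=np.zeros(px.shape[:2],bool);m[5:105,195:300]=1
g=m&(np.ptp(px,axis=-1)<20)&(px.min(-1)>100)&np.isfinite(W[...,2])&(W[...,2]>.12)
P=W[g]
for i in range(5):
    c=P.mean(0);n=np.linalg.svd(P-c)[2][2];n*=np.sign(n[2]);P0=W[g];d=(P0-c)@n;P=P0[abs(d)<(.01,.006,.004,.003,.003)[i]]
print(len(P0),len(P),c,n,np.degrees(np.arccos(n[2])),((P-c)@n).std())
def ray(uv):
    uv=np.array(uv,float).reshape(-1,1,2)
    q=cv2.undistortPoints(uv,K(w),np.array(w["D"])).reshape(-1,2)
    D=np.c_[q,np.ones(len(q))]@w["wfc"][:3,:3].T;o=w["wfc"][:3,3]
    return o+D*(((c-o)@n)/(D@n))[:,None]
# face frame: nominal x from lean: y_f along uphill in-plane
up=np.array([0,0,1.])-n*n[2];up/=np.linalg.norm(up);hx=np.cross(up,n)
# ortho-rectify face
s=np.linspace(-.045,.045,541)
G=c+s[None,:,None]*hx-s[:,None,None]*up
rv=np.linalg.inv(w["wfc"]);cp=G.reshape(-1,3)@rv[:3,:3].T+rv[:3,3]
uv=cv2.projectPoints(cp,np.zeros(3),np.zeros(3),K(w),np.array(w["D"]))[0].reshape(541,541,2).astype(np.float32)
o=cv2.remap(w["pixels"],uv[...,0],uv[...,1],cv2.INTER_CUBIC)
cv2.imwrite("pics/s0.png",o[...,::-1])
print("hx",hx,"up",up)
np.savez("face.npz",c=c,n=n,hx=hx,up=up)
E
python3 s.py
```

```text
7941 7787 [0.54262883 0.10689906 0.15553073] [ 0.09960492 -0.48947113  0.86631223] 29.967116306451846 0.0007415471082848334
hx [0.97991653 0.19940809 0.        ] up [-0.17274967  0.84891367  0.49950288]
```

View pics/s0.png

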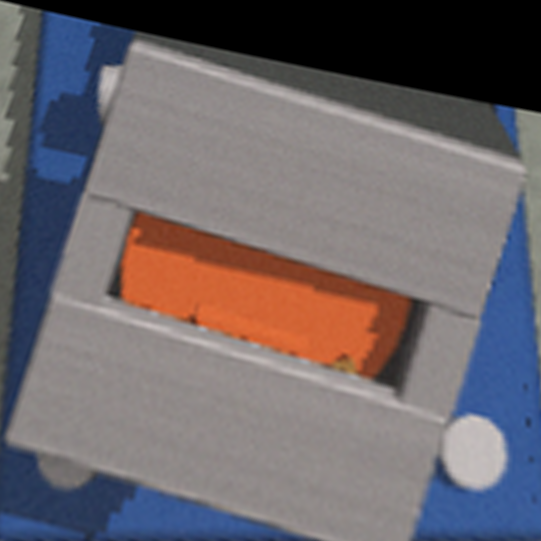

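Rectified face at 6 px/mm: slot corners are about (133,210), (420,298), (400,400) and (108,296). Its centre is (265,302) and its direction is 17.3° right-down, aligned with the face edges. Next: check reachability, then go above the red castor.

```bash
cat >> h.py <<'E'
F=np.load("face.npz") if __import__("os").path.exists("face.npz") else None
n=np.array([0.0996,-.4895,.8663]);n/=np.linalg.norm(n)
t=np.radians(17.3)
sx=np.cos(t)*F["hx"]-np.sin(t)*F["up"]
M=F["c"]-.0008*F["hx"]-.0053*F["up"]
M=M-n*(M[2]-.150)/n[2]
ry=np.array([-.284,.959,0]);ry/=np.linalg.norm(ry)
def quat(x,z):
    x=x-z*(x@z);x/=np.linalg.norm(x)
    return R.from_matrix(np.c_[x,np.cross(z,x),z]).as_quat()
down=np.array([0,0,-1.])
G=np.array([.560,-.3605,.083])
E
python3 - <<'E'
from h import *
print("M",M,"sx",sx)
for s in (1,-1):
    q=quat(s*ry,down);print("grasp",s,np.round(r.inverse_kinematics([.56,-.3605,.086],q),2) if r.inverse_kinematics([.56,-.3605,.086],q) is not None else None)
    q0=R.from_quat(quat(s*sx,-n))
    for h in (.16,.046):
      for a in (-.3,0,.6,1.15):
        k=r.inverse_kinematics(M+n*h,(q0*R.from_rotvec([0,0,a])).as_quat());print(s,h,a,None if k is None else np.round(k,2))
E
```

```text
M [0.54242897 0.10386953 0.15      ] sx [ 0.9869573  -0.06205857 -0.14853961]
grasp 1 [-0.64  0.75  1.44 -0.    0.95 -0.93]
1 0.16 -0.3 [-0.24  0.42  1.54  0.47  1.44  1.01]
1 0.16 0 [-0.24  0.42  1.54  0.47  1.44  1.31]
1 0.16 0.6 [-0.24  0.42  1.54  0.47  1.44  1.91]
1 0.16 1.15 [-0.24  0.42  1.54  0.47  1.44  2.46]
1 0.046 -0.3 [-0.15  0.5   1.68  0.53  1.2   0.97]
1 0.046 0 [-0.15  0.5   1.68  0.53  1.2   1.27]
1 0.046 0.6 [-0.15  0.5   1.68  0.53  1.2   1.87]
1 0.046 1.15 [-0.15  0.5   1.68  0.53  1.2   2.42]
grasp -1 [-0.64  0.75  1.44 -0.    0.95  2.21]
-1 0.16 -0.3 [-0.24  0.42  1.54  0.47  1.44 -2.13]
-1 0.16 0 [-0.24  0.42  1.54  0.47  1.44 -1.83]
-1 0.16 0.6 [-0.24  0.42  1.54  0.47  1.44 -1.23]
-1 0.16 1.15 [-0.24  0.42  1.54  0.47  1.44 -0.68]
-1 0.046 -0.3 [-0.15  0.5   1.68  0.53  1.2  -2.17]
-1 0.046 0 [-0.15  0.5   1.68  0.53  1.2  -1.87]
-1 0.046 0.6 [-0.15  0.5   1.68  0.53  1.2  -1.27]
-1 0.046 1.15 [-0.15  0.5   1.68  0.53  1.2  -0.72]
```

```bash
python3 - <<'E'
from h import *
q=quat(ry,down)
r.move_to([G[0],G[1],.24],q)
w=shot("wrist");np.save("w1.npy",w);print(r.current_t())
W=cloud(w);px=w["pixels"].astype(int)
m=(px[...,0]>110)&(px[...,1]<60)&(px[...,2]<70)&np.isfinite(W[...,2])&(W[...,2]>.07)
P=W[m];print(len(P),P.mean(0),np.percentile(P,[1,99],axis=0))
T=P[P[:,2]>.108]-np.r_[G[:2],0];y=np.cross([0,0,1],ry)
for name,ax in(("rackdir",ry),("axle",y)):print(name,np.percentile(T@ax,[1,50,99]))
z=W[...,2];P=W[(z>.03)&(z<.05)&(px[...,0]-px[...,2]>40)];print(len(P),cv2.minAreaRect((P[:,:2]*1000).astype(np.float32)))
i=w["pixels"].copy();uv=cv2.projectPoints((np.array([np.r_[G[:2],.1195],np.r_[G[:2],.04]])-w["wfc"][:3,3])@w["wfc"][:3,:3],np.zeros(3),np.zeros(3),K(w),np.array(w["D"]))[0].reshape(-1,2)
for p in uv: cv2.drawMarker(i,tuple(int(v) for v in p),(0,255,0),0,10,1)
cv2.imwrite("pics/w1.png",i[...,::-1])
E
```

```text
1.55
1075 [ 0.55743086 -0.35458883  0.11226469] [[ 0.54144724 -0.3872548   0.0798426 ]
 [ 0.64394033 -0.2508757   0.12280292]]
rackdir [-0.02708241 -0.00639926  0.02451508]
axle [-0.01037012  0.00265982  0.01222798]
10812 ((670.223388671875, -302.60162353515625), (559.013427734375, 235.51724243164062), 0.7731946706771851)
```

View pics/w1.png

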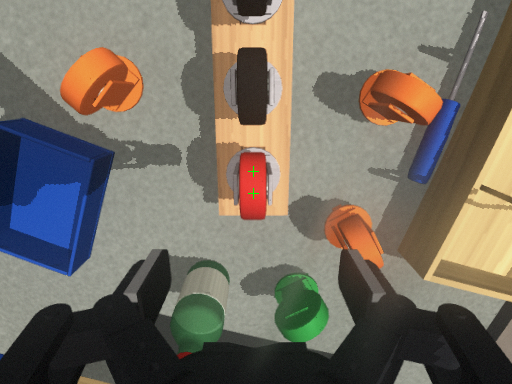

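The wrist view shows the markers centred on the red wheel (254,171–193), which is aligned with the image, and the fingers straddle it cleanly. Grasp it.

```bash
python3 - <<'E'
from h import *
q=quat(ry,down);y=np.cross([0,0,1],ry)
g=G-.0007*ry+.0005*y
r.move_linear([g[0],g[1],.086],q,vel=.12)
print(r.current_contact_force())
r.set_gripper(0,squeeze=80)
print(r.current_opening(),r.current_finger_force(),r.current_contact_force(),r.current_t())
r.move_linear([g[0],g[1],.20],vel=.12)
print(r.current_opening(),r.current_contact_force(),r.current_tool_pos(),r.current_t())
# towards socket
q=quat(sx,-n)
r.move_to([.50,-.10,.33],q)
r.move_to(M+n*(.065+.035),q)
print(r.current_t(),r.current_contact_force(),r.current_q())
for c in("side","scene","wrist"):
    i=shot(c);np.save(c+"2.npy",i);save(i,"pics/%s2.png"%c)
i=load("side2.npy")["pixels"][190:340,130:290]
j=load("wrist2.npy")["pixels"]
cv2.imwrite("pics/v2.png",np.hstack([cv2.resize(i[...,::-1],(400,375),interpolation=2),cv2.resize(j[...,::-1],(400,375))]))
E
```

```text
[-0.05864429 -0.07204345 -0.35467749]
0.40981192120370924 80.44484853744507 [-0.23021507 -0.66326069  3.57005114] 3.5
0.4114199687494773 [-0.12313747 -0.86420806 -2.915932  ] [ 0.55937096 -0.36106153  0.19900118] 4.6
7.1667 [ 0.15230811 -1.2503245  -2.01613532] [-0.19167597  0.45804688  1.61988753  0.49724994  1.31355852  1.28966153]
```

View pics/v2.png

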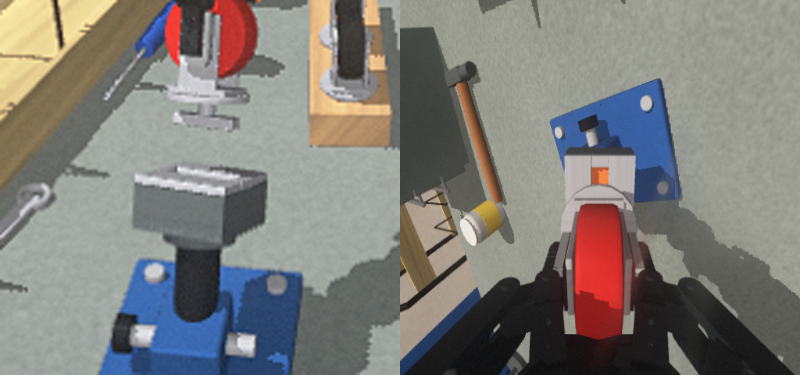

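The castor is held upright in the fingers. Wrist view: the slot end is visible at (600,177) and centred on the castor axis, with the face edges parallel to it. I'll check the predicted face features along the bar against this picture.

```bash
python3 - <<'E'
from h import *
w=load("wrist2.npy")
y=np.cross(n,sx)
pts=np.array([M+.035*sx+.035*y,M+.035*sx-.035*y,M+.026*sx+.0085*y,M+.026*sx-.0085*y])
uv=cv2.projectPoints((pts-w["wfc"][:3,3])@w["wfc"][:3,:3],np.zeros(3),np.zeros(3),K(w),np.array(w["D"]))[0].reshape(-1,2)
print(uv)
u0,v0=180,130
c=cv2.resize(w["pixels"][v0:v0+100,u0:u0+130],None,fx=6,fy=6,interpolation=cv2.INTER_CUBIC)
for p in uv: cv2.drawMarker(c,tuple(int(6*(a-b+.5)) for a,b in zip(p,(u0,v0))),(0,255,0),0,16,1)
cv2.imwrite("pics/x2.png",c[...,::-1])
W=cloud(w);px=w["pixels"].astype(int)
T=W[157:178,212:298].reshape(-1,3);T=T[np.isfinite(T[:,2])];print("plane off",np.median((T-M)@n))
E
```

```text
[[208.71593119 158.62521964]
 [299.80768773 158.66663727]
 [243.31304016 170.00835603]
 [265.20668419 170.01765638]]
plane off 0.0031947924208230558
```

View pics/x2.png

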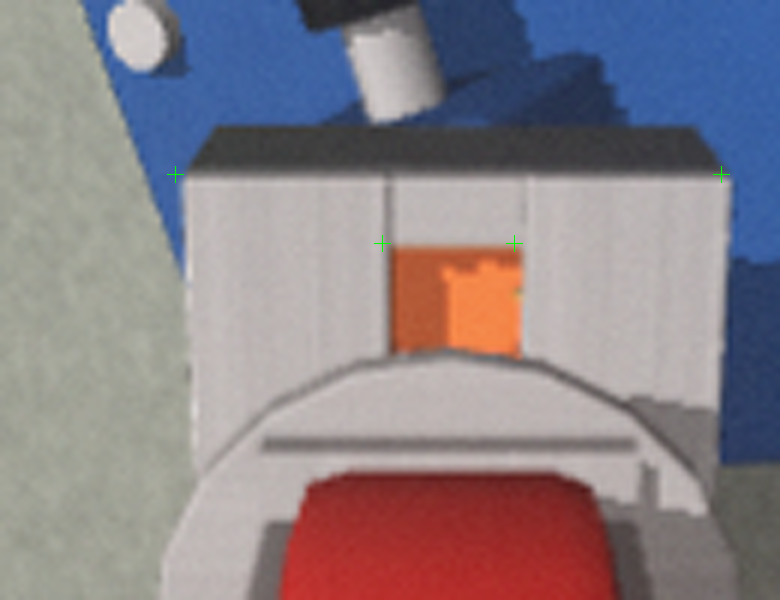

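Predicted corners (green) agree with the picture to about 1 mm: the slot lies 1.1 mm to the image right and 0.4 mm lower. Now check where the flange sits in the tool frame.

```bash
python3 - <<'E'
from h import *
w=load("wrist2.npy")
W=cloud(w);Tm=np.array(w["mount"])
Tw=w["wfc"]@np.linalg.inv(Tm)
L=(W-Tw[:3,3])@Tw[:3,:3]
for v in range(186,206,2): print(v,L[v,240:272:8].round(4).tolist())
P=L[186:215,205:305].reshape(-1,3);P=P[(P[:,2]>.028)&(P[:,2]<.05)]
print(len(P),np.median(P[:,2]))
# circle fit of rim: per column smallest row
E=[]
for u in range(215,300,3):
    for v in range(180,215):
        if .028<L[v,u,2]<.05: E.append(L[v,u]);break
E=np.array(E);print(np.round(E[::4],4).tolist())
from scipy.optimize import least_squares
print(least_squares(lambda c:np.hypot(E[:,0]-c[0],E[:,1]-c[1])-.030,[0,0],loss="soft_l1",f_scale=.001).x)
E
```

```text
186 [[0.0135, -0.0118, 0.0978], [0.0102, -0.0058, 0.1086], [0.01, 0.0008, 0.1093], [0.0105, 0.0072, 0.1079]]
188 [[0.0122, -0.0117, 0.0968], [0.0083, -0.0058, 0.1093], [0.0294, 0.0003, 0.042], [0.0084, 0.0073, 0.1093]]
190 [[0.0279, -0.0091, 0.0426], [0.0286, -0.0043, 0.0406], [0.0288, 0.0003, 0.0398], [0.0283, 0.0049, 0.0414]]
192 [[0.0277, -0.0089, 0.0395], [0.028, -0.0043, 0.0385], [0.0277, 0.0003, 0.0396], [0.0283, 0.0048, 0.0378]]
194 [[0.0264, -0.009, 0.0397], [0.0266, -0.0043, 0.0393], [0.0264, 0.0003, 0.0397], [0.0269, 0.0049, 0.0383]]
196 [[0.0256, -0.0089, 0.0386], [0.0254, -0.0043, 0.0391], [0.0255, 0.0003, 0.0388], [0.0252, 0.0049, 0.0397]]
198 [[0.0245, -0.0089, 0.0382], [0.0239, -0.0044, 0.0399], [0.024, 0.0003, 0.0395], [0.0243, 0.0049, 0.0389]]
200 [[0.0228, -0.009, 0.0396], [0.023, -0.0043, 0.0391], [0.0227, 0.0003, 0.0397], [0.0236, 0.0049, 0.0372]]
202 [[0.0216, -0.009, 0.0393], [0.0217, -0.0044, 0.0391], [0.0219, 0.0003, 0.0386], [0.0221, 0.0049, 0.0381]]
204 [[0.0215, -0.0089, 0.0364], [0.0213, -0.0043, 0.0369], [0.0213, 0.0003, 0.0371], [0.0213, 0.0049, 0.0368]]
1417 0.03866197143620539
[[0.018, -0.0239, 0.0407], [0.0246, -0.0167, 0.0414], [0.0279, -0.0097, 0.0427], [0.0291, -0.0026, 0.0407], [0.0285, 0.0044, 0.0427], [0.0266, 0.0114, 0.0412], [0.0222, 0.0185, 0.0413]]
[-0.00093429 -0.00057368]
```

```bash
cat >> h.py <<'E'
ty=np.cross(-n,sx)
M2=M+.0003*sx+.0009*ty
def fn(b=0): return float(np.array(r.current_contact_force())@n)-b
E
python3 - <<'E'
from h import *
q=quat(sx,-n)
r.move_linear(M2+n*.075,q,vel=.08); r.sleep(.1); b=fn()
np.save("b.npy",np.array(r.current_contact_force()))
for h in np.arange(.070,.0515,-.002):
    r.move_linear(M2+n*h,q,vel=.03)
    f=fn(b);F3=np.array(r.current_contact_force())-np.load("b.npy")
    print(round(h,4),round(f,1),"xy",(F3@sx).round(1),(F3@ty).round(1),r.current_torque().round(2) if hasattr(r.current_torque(),'round') else r.current_torque(),(np.array(r.current_tool_pos())-M2)@n,r.current_t())
    if f>8: break
E
```

```text
0.07 0.9 xy 0.5 0.6 [-0.42 -0.11  0.  ] 0.06985639407031854 8.2
0.068 0.0 xy -0.4 0.4 [-0.46 -0.12 -0.02] 0.0678877093338189 8.45
0.066 -0.0 xy 0.8 -0.3 [-0.51 -0.08 -0.02] 0.06589359211050372 8.7
0.064 1.4 xy 0.6 0.1 [-0.5  -0.16 -0.05] 0.06387982576496866 8.95
0.062 1.4 xy 0.7 0.2 [-0.52 -0.12 -0.01] 0.06189054384435913 9.2
0.06 0.5 xy 0.1 0.2 [-0.48 -0.11  0.02] 0.05988068558686673 9.45
0.058 1.1 xy 0.3 -0.2 [-0.46 -0.1  -0.01] 0.05784206430290653 9.7
0.056 0.2 xy -0.5 -0.5 [-0.39 -0.1  -0.01] 0.05587064333970668 9.95
0.054 10.5 xy -2.4 -0.1 [-0.55  0.4   0.32] 0.05483166709148659 10.2
```

Contact comes at 0.0548, close to the predicted 0.054 for a bar resting on the disc, so it has entered. Press fully down.

```bash
python3 - <<'E'
from h import *
q=quat(sx,-n);B=np.load("b.npy");b=B@n
for h in np.arange(.052,.036,-.0015):
    r.move_linear(M2+n*h,q,vel=.03); r.sleep(.05)
    f=fn(b);F3=np.array(r.current_contact_force())-B
    print(round(h,4),round(f,1),"xy",(F3@sx).round(1),(F3@ty).round(1),((np.array(r.current_tool_pos())-M2)@n).round(4),round(r.current_opening(),3),r.current_t())
    if f>30: break
np.save("h.npy",h)
E
```

```text
0.052 13.5 xy -4.2 1.2 0.0531 0.412 10.5
0.0505 14.5 xy -3.9 1.9 0.0518 0.411 10.8
0.049 14.9 xy -3.5 0.5 0.0504 0.415 11.1
0.0475 16.0 xy -5.3 1.1 0.049 0.411 11.4
0.046 17.2 xy -5.4 0.9 0.0477 0.413 11.7
0.0445 28.6 xy -9.5 1.6 0.0472 0.409 12.0
0.043 43.6 xy -16.4 2.5 0.0472 0.413 12.3
```

Flange seated: travel is 7.6 mm and the force jumped. Ease to about 27 N and turn clockwise, watching the moment.

```bash
python3 - <<'E'
from h import *
q0=R.from_quat(quat(sx,-n));B=np.load("b.npy");b=B@n
h=.0445;c=.0006
def pose(a,h):
    Q=q0*R.from_rotvec([0,0,a]); X=Q.apply([c,0,0])
    return M2-.0003*sx+n*h-c*sx+X, Q.as_quat()
p,q=pose(0,h);r.move_linear(p,q,vel=.03)
T0=np.array(r.current_torque())@n
hist=[]
for a in np.arange(.1,1.25,.1):
    p,q=pose(a,h);r.move_linear(p,q,vel=.03);r.sleep(.1)
    F3=np.array(r.current_contact_force())-B;T=np.array(r.current_torque())@n-T0
    aa=(q0.inv()*R.from_quat(r.current_ee_rot())).as_rotvec()[2]
    print(round(a,2),aa.round(3),"f",(F3@n).round(1),(F3@sx).round(1),(F3@ty).round(1),"T",T.round(2),((np.array(r.current_tool_pos())-M2)@n).round(4),r.current_t())
    if abs(T)>1.2 or F3@n>60: break
E
```

```text
0.1 0.099 f 27.0 -7.5 1.9 T -0.19 0.0472 12.9
0.2 0.199 f 27.3 -6.4 1.5 T -0.07 0.0472 13.25
0.3 0.299 f 26.3 -6.2 2.1 T -0.1 0.0472 13.6
0.4 0.399 f 25.9 -6.4 0.9 T -0.11 0.0472 13.95
0.5 0.499 f 27.2 -5.3 1.2 T -0.11 0.0472 14.3
0.6 0.599 f 25.8 -5.5 2.3 T -0.12 0.0473 14.65
0.7 0.699 f 26.1 -3.8 2.1 T -0.13 0.0472 15.0
0.8 0.799 f 26.1 -4.1 1.6 T -0.09 0.0472 15.35
0.9 0.899 f 26.6 -4.3 1.5 T -0.11 0.0472 15.7
1.0 0.999 f 25.9 -3.9 2.4 T -0.18 0.0473 16.05
1.1 1.099 f 26.0 -2.9 2.4 T -0.09 0.0473 16.4
1.2 1.197 f 27.1 -6.1 7.0 T 1.15 0.0473 16.75
```

The stop is felt at about 1.15–1.2 rad. Let it rise, staying turned, and watch the force drop to zero as the bar seats between the ribs.

```bash
python3 - <<'E'
from h import *
q0=R.from_quat(quat(sx,-n));B=np.load("b.npy");c=.0006
def pose(a,h):
    Q=q0*R.from_rotvec([0,0,a]); X=Q.apply([c,0,0])
    return M2-.0003*sx+n*h-c*sx+X, Q.as_quat()
def rep(h):
    F3=np.array(r.current_contact_force())-B
    print(round(h,4),"f",(F3@n).round(1),(F3@sx).round(1),(F3@ty).round(1),"T",(np.array(r.current_torque())@n).round(2),((np.array(r.current_tool_pos())-M2)@n).round(4),r.current_t());return F3@n
p,q=pose(1.15,.0445);r.move_linear(p,q,vel=.03);rep(.0445)
for h in np.arange(.046,.056,.001):
    p,q=pose(1.15,h);r.move_linear(p,q,vel=.03);r.sleep(.05)
    if rep(h)<1: break
E
```

```text
0.0445 f 27.6 -5.7 5.9 T 0.14 0.0473 17.0
0.046 f 18.2 -2.9 3.2 T 0.04 0.048 17.3
0.047 f 17.8 -2.2 3.7 T -0.01 0.0489 17.6
0.048 f 16.4 -1.1 2.0 T -0.01 0.0498 17.9
0.049 f 16.5 -1.2 4.2 T 0.07 0.0507 18.2
0.05 f 15.2 -0.9 4.5 T 0.02 0.0516 18.5
0.051 f 12.3 -0.3 3.5 T 0.07 0.0522 18.8
0.052 f 2.2 3.5 4.0 T 0.07 0.0523 19.1
0.053 f -7.7 6.9 3.3 T 0.1 0.0524 19.4
```

Pulled up against the plate at 0.0523, 5.1 mm above fully pressed, and it holds against an 8 N pull, so it is locked. Release, retreat and check.

```bash
python3 - <<'E'
from h import *
q0=R.from_quat(quat(sx,-n));c=.0006
Q=q0*R.from_rotvec([0,0,1.13]);X=Q.apply([c,0,0])
p=M2-.0003*sx-c*sx+X
r.move_linear(p+n*.0521,Q.as_quat(),vel=.03)
r.set_gripper(1.0)
r.move_linear(p+n*.20,vel=.12)
r.sleep(.5);print(r.current_t(),r.current_contact_force())
w=shot("wrist");s=shot("side");a=shot("scene")
i=cv2.resize(s["pixels"][190:340,130:290],(400,375),interpolation=2)
cv2.imwrite("pics/end.png",np.hstack([i,cv2.resize(w["pixels"],(400,375))])[...,::-1])
E
```

```text
22.0833 [-0.32328931 -0.46013392 -0.62895133]
```

View pics/end.png

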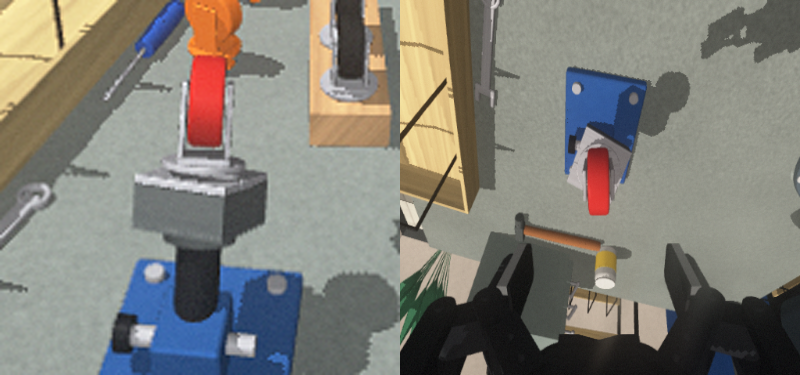

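The red castor stands in the socket, square to its face and turned about 60° (wheel at (205,100) on the left, (598,180) on the right). The gripper is clear.

```bash
python3 -c "
from cell import r
print(r.hand_in())"
```

```text
the job is handed in; nothing more can be done
None
```

The red castor is locked in the trolley socket: its key bar was entered, pressed fully down, turned clockwise to its stop and released, and before release it held against an 8 N pull. I left the black castors where they stood and handed the job in at about 22 s.

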